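# Lay a drained whetstone down in its holder and clamp it

## Robot

A 6-joint arm with a two-finger parallel gripper is mounted at the origin on the work surface; the furniture and walls round the work are solid. World frame = base frame: x ahead of the robot, y to its left, z up, the work surface at z = 0. Lengths are in mm, angles in rad, forces in N, time in s.
With the tool pointing down it reaches from about 425 to 925 mm from the base axis. Payload 12.5 kg.
Tool frame: the origin (TCP) lies at the very end of the fingers, on their centre line; the grasp point (between the pads) lies 19 mm behind it; z points along the fingers, y is the line along which they close (so a half turn about z gives the same grasp; the last joint's range is limited). The gripper opens to 85 mm and grips with 20 to 120 N. Pads are 22 mm wide; open, the fingers measure 114 mm over their backs; the gripper's body (76 mm by 85 mm) begins 54 mm behind the grasp point. The pads swing forward as they close: fully open they stand 13 mm farther back than shut.
Start: joints at [1.122, 0.491, 1.559, -0, 1.092, -0.106], TCP at [210.062, 588.659, 231.327] pointing down, gripper open.
Joint ranges: [-3.1, 3.1], [-0.84, 2.19], [0.05, 2.79], [-1.13, 4.28], [0.06, 2.93], [-2.69, 2.69]. Speed limits (rad/s): [2.22, 2.22, 2.79, 3.14, 3.14, 3.14].

## Interface

Orientations are given as a 3x3 rotation matrix whose columns are the frame's x, y, z axes.
In Python, from rig import robot gives the robot as it stands.
- The arm moves only by the tool arm_command, never from a script. Its argument "series" is a list of rows, each a list of 5 numbers: the shift along the tool's x, y, z in mm, then the turn about the tool's z in rad, then the closure, from 0 (fully open) to 1 (shut). In form: [[x, y, z, twist, grip], ...]. A call has 1 to 5 rows; each row is the pose to reach, as a shift and turn from the pose commanded when the call began, along the tool's axes at that moment; what a row does not reach only later rows make up. A row lasts 1/8 s, in which the tool goes at most 62.5 mm and 10.7 degrees, less where a joint would pass 70% of its speed; a pose out of reach is approached as far as the arm can. A call with a gripper value outside its range is refused whole. The fingers move at their own pace and stop on an object; "newtons" is the grip in N (left out, the last holds). Time passes only in rows, so rows that repeat a pose let the fingers close. It gives the time, the measured TCP pose, the force, the opening and the grip force at its end, in the units of the state.
- robot.sense(): the state, without advancing time (a new reading comes with each control period).
- robot.grab_frame(name): name is "scene" or "top" or "wrist"; returns (picture, depth): 400x640x3 uint8, red, green, blue; 400x640 float32, mm along the optical axis (not along the pixel's ray), 0 where there is no reading.
- robot.get_calibration(name): a dict with "vertical_fov" (degrees; the focal length in pixels is half the picture's height over the tangent of half this angle, whatever the lens; pixels are square), "cx", "cy" (the principal point, pixels), "rvec" (rotation vector, rad) and "tvec" (3), from world to camera coordinates, as OpenCV has them. Camera axes: x right, y down, z forward; pixel columns grow to the right and rows downward; lengths in mm; the calibration is good to about 2 mm. The wrist camera is an equidistant fisheye: a pixel r from the principal point sees the ray r / f radians off the axis. A picture is of the moment at which its call begins: read the wrist's pose just before it. get_calibration takes no time and is no camera call; for the wrist camera it gives the pose at the moment of the call.
- robot.hand_in(): hands the job in; it is judged then, once.
The state is a dict: "t": time; "qpos": joint angles; "joint_vel": joint speeds; "effort": joint torques, N m; "tcp_pos": TCP position; "tcp_rot": TCP orientation; "force": force on the tool from outside, world axes, zero at the start; "ft_torque": the same for the moment, N m; "grip_width": finger opening in mm; "grip_force": force on a finger pad.
Only numpy, scipy, OpenCV 4.12 (cv2) and the standard library are available. Lean on these libraries where they do the work, as an engineer would, in place of code of your own. Each camera call takes 0.05 s, during which the arm holds its last target. There are 200 camera calls.

## Task

The whetstone is standing on end to drain in the trough of its sharpening holder. Tip it forward over the low step so that it lies flat and straight along the bed, keeping its foot down in the holder and lowering it gently all the way (do not lift it out, jam it or let it drop). Then slide the jaw up so that it pushes the stone home and clamps it snugly, but not hard, against the end stop; leave the things round about where they are.

Things in the scene. Friction and masses are not known exactly. Their poses are not given: they have to be found in the camera images.
- holder: Whetstone holder, fixed: wooden base 330 x 100 x 12 mm. Origin: centre of its underside; x runs along it from jaw to end stop, z up. Along x: drain trough -76 to -15 mm (floor 20 mm high, 58 mm wide inside, curbs to 29 mm), low step at -15, then the grey bed, 40 mm wide, top 32 mm high, to the stop face at +150. Guide rods and end blocks at y = +-42, up to 33 mm high, from x = -162 to +46.
- step_edge (a point): Middle of the top edge of the low step at the end of the bed, 12 mm above the trough floor. The stone's foot is stopped by the step and the stone tips over this edge toward the holder's +x. Axes as the holder's.
- whetstone: Two-coloured whetstone (reddish brown and grey layers), a block 30 x 50 x 150 mm, 0.35 to 0.7 kg, standing on end in the trough its front face 3 to 16 mm from the step. Origin: centre of the end it stands on; z along its length (up at first), x through its 30 mm thickness toward the bed, y across its 50 mm width. Once laid down its z points along the holder's x and its brown face is up.
- stone_toe (a point): Middle of the stone's front lower edge, on its end face (15 mm ahead of its origin).
- stone_top (a point): Centre of the stone's upper end face, 150 mm from its origin.
- end_stop: Fixed stop at the far end of the bed, part of the holder: steel plate with a black rubber face, 48 mm wide, 18 mm high above the bed.
- stop_face (a point): Centre of the end stop's rubber face, 12 mm above the bed; it looks to the holder's -x.
- jaw (a joint): Travel of the sliding steel jaw along the holder's +x, in m, 0 to 0.112 (0.000 to 0.012 at the start). It is stiff on its rods: about 8 N moves it, and it stays where it is left. It brings its rubber face to the end of the lying stone at a travel of about 0.060 to 0.080 and to the end of the home stone at about 0.100.
- jaw_tab (a point): Gripping point in the black upright tab on top of the jaw, on the tab's middle plane. The tab is 14 mm thick along the holder's x, 30 mm wide across it, and stands from 54 to 91 mm above the table (this point 80 mm); below it is the 98 mm wide bridge of the jaw.
- jaw_pad: Springy black rubber face of the jaw; origin: centre of the face that looks to the holder's +x, 45 mm above the table (the face spans 36 to 54 mm), 13 mm ahead of the tab's middle; it gives up to 4 mm when pressed, about 4 N per mm.
- knife: Loose kitchen knife, 260 mm, black handle, lying on the small wooden board at the right. Origin: at the heel of the blade, on its underside.
- scrub_brush: Loose wooden scrubbing brush, 61 x 154 x 46 mm, behind the holder. Origin: centre of its underside.
- glass: Loose clear tumbler, 77 mm wide, 89 mm high, behind the holder to the right. Origin: centre of its underside.
- mug: Loose white mug with a handle, 82 x 112 x 94 mm, at the far right. Origin: centre of its underside.
There are look-alikes about, which are no part of the job. There is more than one size of the whetstone; the one meant has the size given above.

How it is judged (in metres and radians):
On the way:
1. the stone lies flat and straight on the bed (angle between whetstone's own x axis and vertical above 3.08 rad and y of whetstone in the frame of holder between -0.007 and 0.007 m and angle between the z axis of whetstone and the x axis of holder, either way round below 0.06 rad and z of whetstone in the frame of holder between 0.044 and 0.05 m), for 0.2 s.
At the end, for the whole second after the job is handed in: The stone lies flat on the bed (within 3.5 degrees, brown face up), straight along it (3.5 degrees, 7 mm sideways), its far end home on the end stop (3 mm), clamped with at least 1 N between the jaw and the end stop, all at rest (all of step 1 and contact force between whetstone and end_stop above 1 N and contact force between whetstone and jaw_pad above 1 N and x of stone_top in the frame of holder between 0.147 and 0.153 m and linear speed of whetstone below 0.01 m/s and velocity of joint jaw between -0.01 and 0.01 m/s); the robot touches nothing.
It fails at once if the stone's foot is lifted out of the holder (front lower edge more than 15 mm above the bed) (height (world z) of stone_toe above 0.047 m).
It fails at once if the stone is let drop or swing (turns faster than 5 rad/s) (angular speed of whetstone above 5 rad/s).
It fails at once if the stone is jammed or struck (more than 60 N between it and the holder) (contact force between whetstone and holder above 60 N).
It fails at once if the stone is clamped hard (more than 15 N on the end stop or 20 N under the jaw's rubber face) (contact force between whetstone and end_stop above 15 N or contact force between whetstone and jaw_pad above 20 N).
It fails at once if a bystander is moved more than 15 mm (distance of any of knife, scrub_brush, glass, mug from where it was at the start of the episode above 0.015 m).
It also fails if it takes over 72 s, if anything falls off the work surface, if the arm or the gripper's body presses on something with over 40 N, if the wrist force passes 120 N, or if a joint passes its speed limit or range.

## Working session

There is one attempt and no reset: what is moved stays moved. The work goes in short steps, Python scripts to look and compute and a tool call to move; the robot and the scene stay as the last step left them, time stands still between calls to the robot, and variables do not carry over. Pictures are saved under pics/ and viewed, at most 10 in all, crops included, and the job is handed in when it is done.

Besides the shell and the picture viewer there is one more tool, called after "Emit:" by a JSON object that holds its "name" and its "arguments". arm_command: Moves the arm, as the interface text tells. Its arguments: {"type":"object","properties":{"series":{"type":"array","items":{"type":"array","items":{"type":"number"}}},"newtons":{"type":"number"}},"required":["series"]}

```bash
mkdir -p pics; ls; cat > h.py <<'E'
import numpy as np, cv2
from rig import robot
def calib(n):
    c=robot.get_calibration(n); f=200/np.tan(np.radians(c["vertical_fov"])/2)
    R=cv2.Rodrigues(np.array(c["rvec"],float))[0]; t=np.array(c["tvec"],float).ravel()
    return c,f,R,t
def cloud(n,d,C):
    c,f,R,t=C
    v,u=np.mgrid[0:400,0:640]
    P=np.stack([(u-c["cx"])/f*d,(v-c["cy"])/f*d,d],-1)
    return (P-t)@R   # world
def proj(C,p):
    c,f,R,t=C; q=R@np.array(p,float)+t
    return np.array([c["cx"]+f*q[0]/q[2],c["cy"]+f*q[1]/q[2]])
def ray(C,u,v,z):
    c,f,R,t=C; o=-R.T@t; d=R.T@np.array([(u-c["cx"])/f,(v-c["cy"])/f,1])
    return o+d*(z-o[2])/d[2]
E
python3 - <<'E'
from h import *
for n in("scene","top"):
    C=calib(n); im,d=robot.grab_frame(n); np.savez(f"{n}.npz",im=im,d=d)
    cv2.imwrite(f"pics/{n}0.png",im[:,:,::-1]); print(n,C[1],-C[2].T@C[3],C[2].round(2).tolist())
s=robot.sense(); print(s["t"],s["tcp_rot"],s["grip_width"])
E
```

```text
pics
scene 403.97760653507663 [  65.15873187 -764.68175401  532.10898471] [[0.84, -0.54, -0.03], [-0.25, -0.36, -0.9], [0.47, 0.77, -0.44]]
top 422.633330604085 [3.13184601e+02 6.26683170e-01 1.16369943e+03] [[0.03, -1.0, 0.02], [-0.98, -0.03, -0.18], [0.18, -0.02, -0.98]]
0.1 [[-9.41813096e-01  3.36136705e-01 -4.55664730e-04]
 [ 3.36136998e-01  9.41812605e-01 -9.67341516e-04]
 [ 1.03991797e-04 -1.06422068e-03 -9.99999428e-01]] 85.46265744812202
```

View pics/scene0.png

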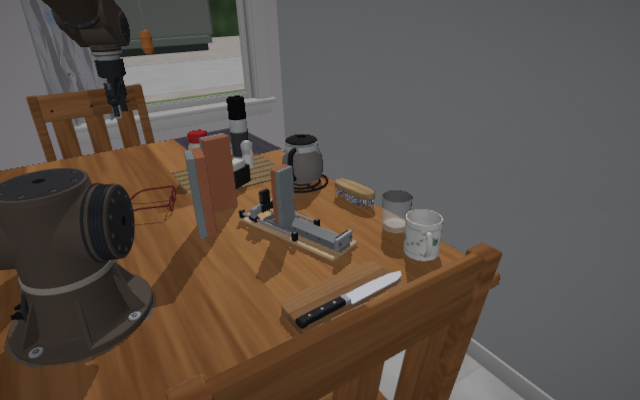

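View pics/top0.png

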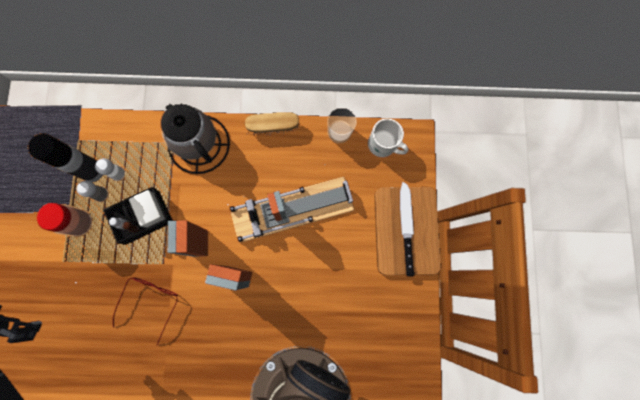

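Top: three brown/grey blocks, at about (278,207) in the holder, (185,238) and (228,277) on the table. The first is the one standing in the trough, with the jaw at (252,222) and the end stop at (348,190). I'll check its size and enlarge it.

```bash
python3 - <<'E'
from h import *
T=np.load("top.npz"); S=np.load("scene.npz")
CT=calib("top"); CS=calib("scene")
PT=cloud("top",T["d"],CT); PS=cloud("scene",S["d"],CS)
v,u=np.mgrid[0:400,0:640]
def rect(P,m,name):
    q=P[m]
    if len(q)<5: print(name,len(q));return
    r=cv2.minAreaRect(q[:,:2].astype(np.float32)); b=cv2.boxPoints(r)
    print(name,len(q),"z",np.percentile(q[:,2],[5,50,95]).round(1),"c",np.round(r[0],1),"sz",np.round(r[1],1),"ang",round(r[2],1))
reg=(u>225)&(u<360)&(v>170)&(v<245)
Z=PT[:,:,2]
print(np.histogram(Z[reg],bins=np.arange(-6,200,4)))
for lo,hi,n in((160,180,"stonetop"),(84,98,"tab"),(45,58,"stop/bridge"),(28,36,"bed"),(8,16,"base")): rect(PT,reg&(Z>lo)&(Z<hi),n)
m2=(u>195)&(u<255)&(v>255)&(v<300); rect(PT,m2&(Z>40),"stone3")
m2=(u>160)&(u<210)&(v>215)&(v<260); rect(PT,m2&(Z>40),"stone2")
hsv=cv2.cvtColor(T["im"],cv2.COLOR_RGB2HSV)
a=cv2.resize(T["im"][165:250,220:365],None,fx=5.2,fy=5.2,interpolation=cv2.INTER_CUBIC)
b=cv2.resize(S["im"][155:265,225:370],None,fx=5.2,fy=5.2,interpolation=cv2.INTER_CUBIC)
b=cv2.resize(b,(400,303));a=cv2.resize(a,(754,290-0))
o=np.zeros((595,754,3),np.uint8);o[:290]=a;o[292:595,:400]=b
cv2.imwrite("pics/crop1.png",o[:,:,::-1])
E
```

```text
(array([ 997, 3424, 1059,  413, 1138,  373,  179,  204,  419,  700,  195,
         16,   14,   77,  143,   91,    7,    1,    7,    7,    5,    5,
         10,   28,   29,    7,    4,    2,    2,    2,    3,    3,    2,
          4,    4,    2,    3,    4,    3,    3,    4,    3,    6,  141,
        110,    5,    0,    0,    0,    0,    0]), array([ -6,  -2,   2,   6,  10,  14,  18,  22,  26,  30,  34,  38,  42,
        46,  50,  54,  58,  62,  66,  70,  74,  78,  82,  86,  90,  94,
        98, 102, 106, 110, 114, 118, 122, 126, 130, 134, 138, 142, 146,
       150, 154, 158, 162, 166, 170, 174, 178, 182, 186, 190, 194, 198]))
stonetop 263 z [166.4 169.7 172.9] c [480.6  72.6] sz [50.1 29.7] ang 17.7
tab 71 z [85.7 90.1 94.5] c [465.9 100.3] sz [39.5 92. ] ang 18.5
stop/bridge 317 z [47.4 52.3 56.4] c [496.2  15.1] sz [ 97.8 277.3] ang 17.1
bed 1133 z [28.5 31.8 34.9] c [489.2  39.7] sz [ 97.6 319.2] ang 17.4
base 1716 z [ 8.8 11.9 15.1] c [507.4  38.8] sz [152.  338.5] ang 13.9
stone3 873 z [ 79.4 213.4 216.9] c [297.4 108.7] sz [212.8  49.4] ang 85.3
stone2 1267 z [ 53.4 209.  216.4] c [363.1 194.4] sz [400.   79.9] ang 73.6
```

View pics/crop1.png

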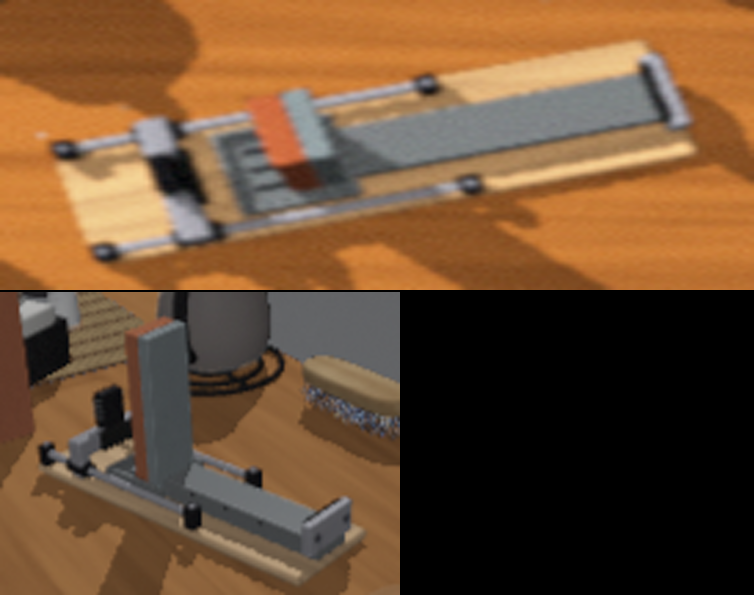

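The crop shows the stone standing in the trough, with its brown side toward the jaw and its grey side toward the bed. Its top measures 50.1 x 29.7 mm at z≈170. That fits 150 mm standing on the 20 mm floor, while the other two blocks are 213 mm high. Next I'll refine the holder frame.

```bash
python3 - <<'E'
from h import *
T=np.load("top.npz"); S=np.load("scene.npz")
for n,D in(("top",T),("scene",S)):
    C=calib(n); P=cloud(n,D["d"],C); hsv=cv2.cvtColor(D["im"],cv2.COLOR_RGB2HSV).astype(int)
    a=np.radians(17.5); hx=np.array([np.sin(a),-np.cos(a)]); hy=np.array([np.cos(a),np.sin(a)])
    O=np.array([489,40.]); X=(P[:,:,:2]-O)@hx; Y=(P[:,:,:2]-O)@hy; Z=P[:,:,2]
    ok=(abs(X)<185)&(abs(Y)<62)&(D["d"]>0)
    def st(m,name):
        m=m&ok
        if m.sum()<8: print(n,name,m.sum()); return
        q=np.c_[X[m],Y[m],Z[m]]; lo,hi=np.percentile(q,[2,98],axis=0).round(1)
        print(n,name,m.sum(),"X",lo[0],hi[0],"Y",lo[1],hi[1],"Z",np.median(q[:,2]).round(1))
    st((Z>164)&(Z<176),"stone top"); st((Z>85)&(Z<96),"tab top"); st((Z>46)&(Z<58)&(X<-60),"bridge"); st((Z>44)&(Z<56)&(X>120),"stop")
    st((Z>60)&(Z<160)&(X<-20)&(X>-90),"stone side")
    g=(hsv[:,:,1]<80)&(Z>27)&(Z<37)&(X>20)&(X<140)&(abs(Y)<35)
    st(g,"bed")
    m=g&ok
    # bed edges: bin along X
    xs=[];lo=[];hi=[]
    for x0 in np.arange(20,140,6):
        k=m&(X>=x0)&(X<x0+6)
        if k.sum()>8: xs.append(x0+3);lo.append(Y[k].min());hi.append(Y[k].max())
    if len(xs)>4:
        mid=(np.array(lo)+hi)/2; p=np.polyfit(xs,mid,1); print("bed width",np.mean(np.array(hi)-lo),"mid fit",p, "slopes",np.polyfit(xs,lo,1)[0],np.polyfit(xs,hi,1)[0])
    m=ok&(Z>164)&(Z<176)
    if m.sum()>50: print("stone rect",cv2.minAreaRect(np.c_[X[m],Y[m]].astype(np.float32)))
E
```

```text
top stone top 261 X -47.8 -19.4 Y -22.5 25.7 Z 169.8
top tab top 68 X -110.3 -26.9 Y -23.0 14.7 Z 90.1
top bridge 209 X -112.3 -91.0 Y -47.1 47.0 Z 53.5
top stop 98 X 152.0 164.0 Y -28.6 27.3 Z 49.5
top stone side 66 X -47.3 -20.4 Y -23.4 -22.1 Z 116.7
top bed 622 X 22.3 137.4 Y -19.4 18.6 Z 32.2
bed width 38.046023929259206 mid fit [-0.00217596 -0.1744192 ] slopes 0.001889665521751796 -0.006241594691713562
stone rect ((-33.66757583618164, 1.7763900756835938), (29.66988182067871, 50.054317474365234), 0.2117632031440735)
scene stone top 136 X -47.0 -18.4 Y -23.9 24.8 Z 169.9
scene tab top 123 X -108.1 -17.3 Y -24.7 22.5 Z 90.4
scene bridge 136 X -110.9 -90.2 Y -50.1 22.3 Z 53.4
scene stop 106 X 151.2 164.8 Y -29.5 28.5 Z 49.7
scene stone side 507 X -48.1 -20.0 Y -25.1 25.1 Z 113.1
scene bed 470 X 23.2 135.4 Y -21.4 19.6 Z 32.3
bed width 41.57959449771694 mid fit [-0.04857821  2.90162602] slopes 0.025264348427560025 -0.12242075957673527
stone rect ((-33.61894607543945, 1.7988510131835938), (32.00098419189453, 52.44335174560547), 1.7625832557678223)
```

Emit:
{"name": "arm_command", "arguments": {"series": [[-30,-28,-20,0.18,0],[-65,-60,-40,0.36,0],[-105,-97,-60,0.55,0],[-145,-134,-60,0.74,0],[-185,-171,-60,0.924,0]], "newtons": 20}}

```text
t: 0.72
tcp_pos: [327.3, 363.8, 291.4]
tcp_rot: [[-0.295, 0.955, 0.0], [0.955, 0.295, 0.0], [0.0, 0.0, -1.0]]
force: [1.0, 0.2, -0.2]
grip_width: 85.0
grip_force: 0.0
```

```bash
cat >> h.py <<'E'
A=np.radians(17.5); HX=np.array([np.sin(A),-np.cos(A),0]); HY=np.array([np.cos(A),np.sin(A),0]); O=np.array([489.0,38.96,0])
def st():
    s=robot.sense(); p=np.array(s["tcp_pos"]); R=np.array(s["tcp_rot"])
    h=[(p-O)@HX,(p-O)@HY,p[2]]; f=np.array(s["force"])
    print("t",round(s["t"],2),"tcp",p.round(1),"hold",np.round(h,1),"yaw err",round(np.degrees(np.arctan2(R[:,1]@HX,R[:,1]@HY)),2),"F hold",np.round([f@HX,f@HY,f[2]],1),"w",round(s["grip_width"],1),"gf",np.round(s["grip_force"],1),"q",np.round(s["qpos"],2))
    return p,R,s
E
python3 - <<'E'
from h import *
p,R,s=st(); print("to go, tool axes",R.T@(np.array([480.6,72.6,231])-p), R.round(3).tolist())
E
```

```text
t 0.72 tcp [327.3 363.8 291.4] hold [-358.5  -56.6  291.4] yaw err 0.33 F hold [ 0.1  1.  -0.2] w 85.0 gf 0.0 q [ 0.7   0.23  1.8  -0.    1.11  0.4 ]
to go, tool axes [-323.51450499   60.51893475   60.38307948] [[-0.295, 0.955, 0.0], [0.955, 0.295, 0.0], [0.0, 0.0, -1.0]]
```

Emit:
{"name": "arm_command", "arguments": {"series": [[-55,10,0,0,0],[-115,22,0,0,0],[-175,33,0,0,0],[-235,44,0,0,0],[-290,54,20,0,0]]}}

```text
t: 1.35
tcp_pos: [466.7, 103.1, 272.0]
tcp_rot: [[-0.3, 0.954, 0.003], [0.954, 0.3, 0.0], [-0.0, 0.003, -1.0]]
force: [0.4, 0.7, -0.2]
grip_width: 85.9
grip_force: 0.0
```

```bash
python3 - <<'E'
from h import *
p,R,s=st(); print("to go, tool axes",R.T@(np.array([480.6,72.6,128])-p))
E
```

```text
t 1.35 tcp [466.7 103.1 272. ] hold [-67.9  -2.  272. ] yaw err 0.02 F hold [-0.6  0.6 -0.2] w 85.9 gf 0.0 q [ 0.08  0.23  1.85  0.    1.05 -0.23]
to go, tool axes [-33.23576441   3.70924398 143.99867228]
```

Emit:
{"name": "arm_command", "arguments": {"series": [[-33,3.7,20,0,0],[-33,3.7,60,0,0],[-33,3.7,80,0,0],[-33,3.7,80,0,0]]}}

```text
t: 1.85
tcp_pos: [478.4, 74.6, 190.1]
tcp_rot: [[-0.301, 0.954, -0.003], [0.954, 0.301, 0.0], [0.001, -0.003, -1.0]]
force: [-0.0, -1.0, -0.1]
grip_width: 85.1
grip_force: 0.0
```

```bash
python3 - <<'E'
from h import *
p,R,s=st(); print("to go, tool axes",R.T@(np.array([480.6,72.6,128])-p))
im,d=robot.grab_frame("scene"); im2,_=robot.grab_frame("wrist")
a=cv2.resize(im[90:270,200:400],(600,540))
cv2.imwrite("pics/s1.png",np.hstack([a])[:,:,::-1])
E
```

```text
t 1.85 tcp [478.4  74.6 190.1] hold [-37.2   0.6 190.1] yaw err 0.01 F hold [ 1.  -0.3 -0.1] w 85.1 gf 0.0 q [ 0.02  0.35  1.94  0.    0.85 -0.29]
to go, tool axes [-2.63368954  1.69834495 62.1379102 ]
```

View pics/s1.png

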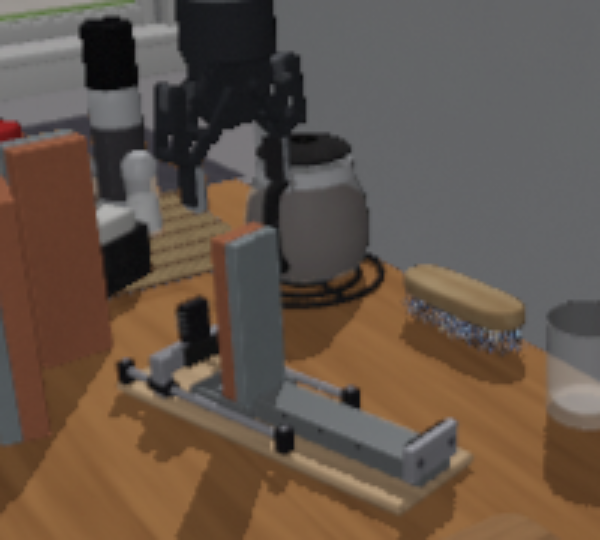

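The open fingers (crop pixels (190,190) and (270,205)) straddle the top of the stone. Going down.

Emit:
{"name": "arm_command", "arguments": {"series": [[0,0,25,0,0],[0,0,50,0,0],[0,0,62,0,0],[0,0,62,0,0]]}}

```text
t: 2.45
tcp_pos: [479.1, 74.8, 129.5]
tcp_rot: [[-0.301, 0.954, -0.0], [0.954, 0.301, 0.0], [0.0, -0.0, -1.0]]
force: [0.3, -0.4, 0.9]
grip_width: 85.4
grip_force: 0.0
```

```bash
python3 - <<'E'
from h import *
p,R,s=st(); print("to go, tool axes",R.T@(np.array([480.6,72.6,128])-p))
E
```

```text
t 2.45 tcp [479.1  74.8 129.5] hold [-37.2   1.4 129.5] yaw err -0.01 F hold [0.5 0.2 0.9] w 85.4 gf 0.0 q [ 0.02  0.44  2.01  0.    0.7  -0.29]
to go, tool axes [-2.57293058  0.73410172  1.50700752]
```

Emit:
{"name": "arm_command", "arguments": {"series": [[-2.5,0.7,1.5,0,0],[-2.5,0.7,1.5,0,0.4],[-2.5,0.7,1.5,0,0.6],[-2.5,0.7,1.5,0,0.6],[-2.5,0.7,1.5,0,0.6]], "newtons": 20}}

```text
t: 3.08
tcp_pos: [480.6, 72.6, 128.2]
tcp_rot: [[-0.301, 0.954, 0.001], [0.954, 0.301, 0.0], [-0.0, 0.001, -1.0]]
force: [-0.5, -0.4, 6.0]
grip_width: 49.8
grip_force: 23.3
```

```bash
python3 - <<'E'
from h import *
p,R,s=st()
E
```

```text
t 3.08 tcp [480.6  72.6 128.2] hold [-34.6   2.1 128.2] yaw err -0.01 F hold [ 0.3 -0.6  6. ] w 49.8 gf 23.3 q [ 0.01  0.44  2.    0.    0.69 -0.29]
```

```bash
python3 - <<'E'
import numpy as np
G0=None
for th in range(0,91,5):
    t=np.radians(th); e=9+11*th/90; d=np.array([np.sin(t),np.cos(t)]); n=np.array([-np.cos(t),np.sin(t)])
    G=np.array([-15,32])+(130-e)*d+15*n; G0=G if G0 is None else G0
    print(th,(-(G-G0)).round(1),"TCP hold",(G-[0,22]).round(1))
E
```

```text
0 [-0. -0.] TCP hold [-30. 131.]
5 [-10.5  -0.2] TCP hold [-19.5 131.2]
10 [-21.    0.4] TCP hold [ -9.  130.6]
15 [-31.4   2. ] TCP hold [  1.4 129. ]
20 [-41.5   4.5] TCP hold [ 11.5 126.5]
25 [-51.3   7.8] TCP hold [ 21.3 123.2]
30 [-60.7  11.9] TCP hold [ 30.7 119.1]
35 [-69.7  16.8] TCP hold [ 39.7 114.2]
40 [-78.1  22.4] TCP hold [ 48.1 108.6]
45 [-86.1  28.7] TCP hold [ 56.1 102.3]
50 [-93.4  35.7] TCP hold [63.4 95.3]
55 [-100.    43.2] TCP hold [70.  87.8]
60 [-105.9   51.2] TCP hold [75.9 79.8]
65 [-111.1   59.6] TCP hold [81.1 71.4]
70 [-115.5   68.4] TCP hold [85.5 62.6]
75 [-119.1   77.6] TCP hold [89.1 53.4]
80 [-121.9   86.9] TCP hold [91.9 44.1]
85 [-123.9   96.4] TCP hold [93.9 34.6]
90 [-125.  106.] TCP hold [95. 25.]
```

Emit:
{"name": "arm_command", "arguments": {"series": [[-1.5,0,0,0,0.6],[-3,-0.5,0,0,0.6],[-4.5,-1,0,0,0.6],[-4.5,-1,-1.5,0,0.6],[-4.5,-1,-3,0,0.6]], "newtons": 20}}

```text
t: 3.7
tcp_pos: [480.4, 68.0, 130.5]
tcp_rot: [[-0.301, 0.954, -0.001], [0.954, 0.301, -0.0], [0.0, -0.001, -1.0]]
force: [-0.9, 0.6, -4.2]
grip_width: 49.9
grip_force: 22.3
```

```bash
python3 - <<'E'
from h import *
p,R,s=st()
E
```

```text
t 3.7 tcp [480.4  68.  130.5] hold [-30.3   0.5 130.5] yaw err -0.01 F hold [-0.8 -0.7 -4.2] w 49.9 gf 22.3 q [ 0.    0.44  2.   -0.    0.7  -0.3 ]
```

Emit:
{"name": "arm_command", "arguments": {"series": [[-10.5,0,0,0,0.6],[-21,-0.3,0.4,0,0.6],[-31.4,-0.3,2,0,0.6],[-41.5,-0.5,4.5,0,0.6],[-51.3,-0.5,7.8,0,0.6]], "newtons": 20}}

```text
t: 4.32
tcp_pos: [496.2, 18.1, 123.0]
tcp_rot: [[-0.301, 0.954, 0.001], [0.954, 0.301, -0.0], [-0.0, 0.001, -1.0]]
force: [-1.0, 0.6, 1.7]
grip_width: 49.7
grip_force: 22.7
```

```bash
python3 - <<'E'
from h import *
p,R,s=st()
im,d=robot.grab_frame("scene")
cv2.imwrite("pics/s2.png",cv2.resize(im[90:270,200:400],(600,540))[:,:,::-1])
E
```

```text
t 4.33 tcp [496.2  18.1 123. ] hold [ 22.1   0.5 123. ] yaw err 0.01 F hold [-0.9 -0.8  1.7] w 49.7 gf 22.7 q [-0.1   0.46  1.98  0.    0.69 -0.4 ]
```

View pics/s2.png

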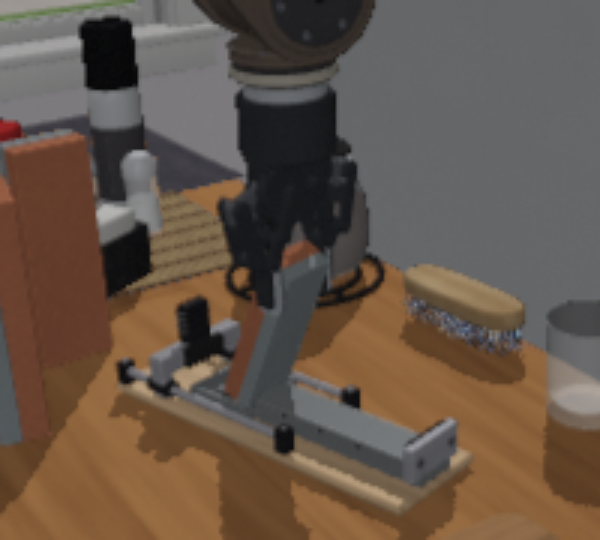

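The stone is tilted about 25° with its foot in the trough, held at crop (290,265). Continuing along the arc.

Emit:
{"name": "arm_command", "arguments": {"series": [[-9.4,0,4.1,0,0.6],[-18.4,-0.3,9,0,0.6],[-26.8,-0.3,14.6,0,0.6],[-34.8,-0.5,20.9,0,0.6],[-42.1,-0.5,27.9,0,0.6]], "newtons": 20}}

```text
t: 5.0
tcp_pos: [507.9, -21.8, 94.4]
tcp_rot: [[-0.301, 0.954, -0.001], [0.954, 0.301, 0.0], [0.0, -0.0, -1.0]]
force: [-0.3, 0.9, 0.4]
grip_width: 49.4
grip_force: 22.6
```

Emit:
{"name": "arm_command", "arguments": {"series": [[-6.6,0,7.5,0,0.6],[-12.5,0,15.5,0,0.6],[-17.7,0,23.9,0,0.6],[-22.1,0,32.7,0,0.6],[-22.1,0,32.7,0,0.6]], "newtons": 20}}

```text
t: 5.62
tcp_pos: [514.5, -42.7, 61.6]
tcp_rot: [[-0.3, 0.954, -0.001], [0.954, 0.3, 0.0], [0.0, -0.001, -1.0]]
force: [0.3, 0.3, -5.1]
grip_width: 49.5
grip_force: 22.4
```

```bash
python3 - <<'E'
from h import *
p,R,s=st()
im,d=robot.grab_frame("scene")
cv2.imwrite("pics/s3.png",cv2.resize(im[90:270,200:400],(600,540))[:,:,::-1])
E
```

```text
t 5.62 tcp [514.5 -42.7  61.6] hold [85.5 -0.3 61.6] yaw err 0.01 F hold [-0.2  0.3 -5.1] w 49.5 gf 22.4 q [-0.21  0.59  1.98  0.    0.58 -0.52]
```

View pics/s3.png

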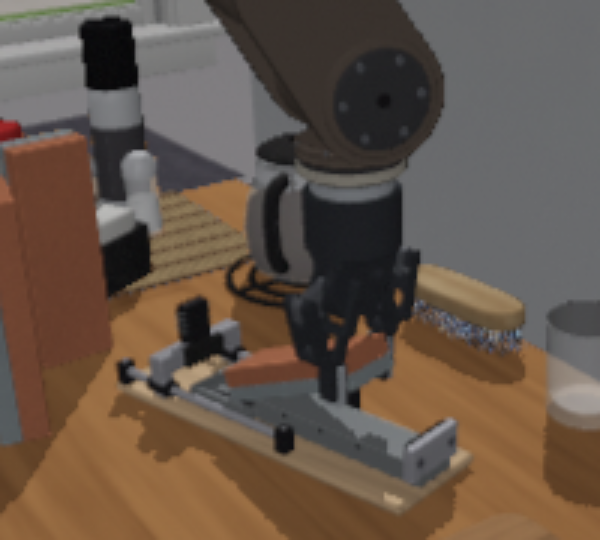

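```bash
cat > tilt.py <<'E'
from h import *
st()
for n in("scene","top"):
    C=calib(n); im,d=robot.grab_frame(n); P=cloud(n,d,C); hsv=cv2.cvtColor(im,cv2.COLOR_RGB2HSV).astype(int)
    X=(P-O)@HX; Y=(P-O)@HY; Z=P[:,:,2]
    m=(d>0)&(abs(X)<150)&(abs(Y)<30)&(Z>38)&(hsv[:,:,0]<11)&(hsv[:,:,1]>90)
    q=np.c_[X[m],Y[m],Z[m]]
    if len(q)<60: print(n,len(q)); continue
    for _ in range(4):
        p=np.polyfit(q[:,0],q[:,2],1); r=q[:,2]-np.polyval(p,q[:,0]); q=q[abs(r)<2.5*r.std()+.5]
    print(n,len(q),"slope deg",np.degrees(np.arctan(p[0])).round(2),"X",np.percentile(q[:,0],[1,99]).round(1),"Y",np.percentile(q[:,1],[2,98]).round(1),"Z at x=-40,0,100",np.polyval(p,[-40,0,100]).round(1))
E
python3 tilt.py
```

```text
t 5.67 tcp [514.4 -42.5  61.9] hold [85.4 -0.3 61.9] yaw err -0.0 F hold [-0.2  0.5 -4.6] w 49.7 gf 22.4 q [-0.21  0.59  1.98 -0.    0.58 -0.52]
scene 403 slope deg 21.06 X [-40.6  98.9] Y [-27.3  20.1] Z at x=-40,0,100 [ 50.5  65.9 104.4]
top 2
```

Tilt is 69° against 70° planned, and the toe is at about z=22, well below the limit. Lowering the rest of the way.

Emit:
{"name": "arm_command", "arguments": {"series": [[-3.6,0,9,0,0.6],[-6.4,0,18,0,0.6],[-8,0,25,0,0.6],[-9,0,30,0,0.6],[-9.3,0,33,0,0.6]], "newtons": 20}}

```text
t: 6.4
tcp_pos: [517.5, -51.4, 29.0]
tcp_rot: [[-0.301, 0.954, 0.0], [0.954, 0.301, 0.0], [0.0, 0.0, -1.0]]
force: [1.5, -3.1, 0.7]
grip_width: 49.8
grip_force: 22.9
```

```bash
python3 tilt.py
```

```text
t 6.4 tcp [517.5 -51.4  29. ] hold [94.8 -0.  29. ] yaw err 0.0 F hold [3.4 0.5 0.7] w 49.8 gf 22.9 q [-0.23  0.65  1.99  0.    0.51 -0.53]
scene 507 slope deg 4.18 X [-37.1 110.8] Y [-26.6  21. ] Z at x=-40,0,100 [57.6 60.5 67.8]
top 1
```

Emit:
{"name": "arm_command", "arguments": {"series": [[0,0,1.5,0,0.6],[0,0,3,0,0.6],[0,0,4.5,0,0.6],[0,0,4.5,0,0.6]], "newtons": 20}}

```text
t: 7.0
tcp_pos: [517.4, -51.3, 24.8]
tcp_rot: [[-0.301, 0.954, 0.0], [0.954, 0.301, 0.0], [0.0, 0.0, -1.0]]
force: [1.7, -1.8, 0.2]
grip_width: 49.6
grip_force: 22.9
```

```bash
python3 tilt.py
```

```text
t 7.0 tcp [517.4 -51.3  24.8] hold [94.7 -0.  24.8] yaw err 0.0 F hold [2.3 1.1 0.2] w 49.6 gf 22.9 q [-0.23  0.66  1.99  0.    0.5  -0.53]
scene 504 slope deg 2.2 X [-36.9 111. ] Y [-26.6  20.7] Z at x=-40,0,100 [58.6 60.1 64. ]
top 2
```

Emit:
{"name": "arm_command", "arguments": {"series": [[0,0,1.5,0,0.6],[0,0,3,0,0.6],[0,0,4,0,0.6],[0,0,4,0,0.6]], "newtons": 20}}

```text
t: 7.6
tcp_pos: [517.4, -51.3, 20.8]
tcp_rot: [[-0.301, 0.954, -0.0], [0.954, 0.301, 0.0], [0.0, -0.0, -1.0]]
force: [1.2, -2.6, -0.9]
grip_width: 49.8
grip_force: 22.9
```

```bash
python3 tilt.py
```

```text
t 7.6 tcp [517.4 -51.3  20.8] hold [94.6 -0.1 20.8] yaw err -0.0 F hold [ 2.8  0.3 -0.9] w 49.8 gf 22.9 q [-0.23  0.66  1.99  0.    0.49 -0.53]
scene 527 slope deg 0.12 X [-36.4 111.3] Y [-26.5  22.5] Z at x=-40,0,100 [59.5 59.6 59.8]
top 2
```

Emit:
{"name": "arm_command", "arguments": {"series": [[0,0,0.7,0,0.6],[0,0,1.4,0,0.6],[0,0,1.4,0,0.6]], "newtons": 20}}

```text
t: 8.07
tcp_pos: [517.4, -51.4, 19.5]
tcp_rot: [[-0.301, 0.954, 0.0], [0.954, 0.301, 0.0], [0.0, 0.0, -1.0]]
force: [0.0, -2.2, 0.7]
grip_width: 49.8
grip_force: 22.9
```

```bash
python3 tilt.py
```

```text
t 8.07 tcp [517.4 -51.4  19.5] hold [94.7 -0.1 19.5] yaw err -0.0 F hold [ 2.1 -0.6  0.7] w 49.8 gf 22.9 q [-0.23  0.67  1.99  0.    0.49 -0.53]
scene 526 slope deg -0.59 X [-36.  111.6] Y [-26.6  21.4] Z at x=-40,0,100 [59.9 59.5 58.4]
top 6
```

Emit:
{"name": "arm_command", "arguments": {"series": [[0,0,0.7,0,0.6],[0,0,1.4,0,0.6],[0,0,1.4,0,0.6]], "newtons": 20}}

```text
t: 8.55
tcp_pos: [517.5, -51.4, 18.8]
tcp_rot: [[-0.301, 0.954, 0.001], [0.954, 0.301, -0.0], [-0.0, 0.001, -1.0]]
force: [-1.3, -1.0, 11.9]
grip_width: 49.7
grip_force: 24.2
```

```bash
python3 tilt.py
```

```text
t 8.55 tcp [517.5 -51.4  18.8] hold [94.7 -0.  18.8] yaw err -0.01 F hold [ 0.6 -1.6 11.9] w 49.7 gf 24.2 q [-0.23  0.67  1.99  0.    0.48 -0.53]
scene 533 slope deg -0.82 X [-36.4 111.9] Y [-26.5  22.6] Z at x=-40,0,100 [60.  59.4 58. ]
top 8
```

Flat on the bed: the force rose to 12 N. Ease off, release and go up.

Emit:
{"name": "arm_command", "arguments": {"series": [[0,0,-1,0,0.6],[0,0,-1,0,0.3],[0,0,-1,0,0.1],[0,0,-1,0,0.1],[0,0,-20,0,0.1]]}}

```text
t: 9.28
tcp_pos: [516.8, -51.2, 37.3]
tcp_rot: [[-0.301, 0.954, -0.002], [0.954, 0.301, 0.001], [0.001, -0.002, -1.0]]
force: [0.4, -0.1, 0.7]
grip_width: 76.8
grip_force: 0.0
```

Emit:
{"name": "arm_command", "arguments": {"series": [[0,0,-40,0,0.1],[20,0,-90,0,0.1],[70,0,-110,0,0.1],[130,0,-110,0,0.5],[190,0,-110,0,1]]}}

```text
t: 9.9
tcp_pos: [459.6, 131.3, 148.5]
tcp_rot: [[-0.3, 0.954, 0.001], [0.954, 0.3, 0.0], [-0.0, 0.001, -1.0]]
force: [1.3, 0.1, 0.0]
grip_width: 41.9
grip_force: 0.0
```

```bash
python3 tilt.py; python3 - <<'E'
from h import *
im,d=robot.grab_frame("top")
C=calib("top");P=cloud("top",d,C);X=(P-O)@HX; Y=(P-O)@HY; Z=P[:,:,2]
for n,m in(("tab",(Z>84)&(Z<97)&(X<-60)&(X>-140)&(abs(Y)<30)),("bridge",(Z>46)&(Z<58)&(X<-60)&(X>-140)&(abs(Y)<60))):
    print(n,m.sum(), np.percentile(X[m],[3,97]) if m.sum() else "", np.percentile(Y[m],[3,97])if m.sum() else "")
im2,_=robot.grab_frame("scene")
cv2.imwrite("pics/s4.png",np.hstack([cv2.resize(im[140:270,215:370],(400,336)),cv2.resize(im2[100:280,200:400],(373,336))])[:,:,::-1])
E
```

```text
t 9.9 tcp [459.6 131.3 148.5] hold [-96.9  -0.3 148.5] yaw err 0.04 F hold [0.3 1.3 0. ] w 41.9 gf 0.0 q [ 0.14  0.4   2.    0.    0.74 -0.16]
scene 817 slope deg -1.2 X [-35.6 111.2] Y [-26.7  19.7] Z at x=-40,0,100 [61.7 60.8 58.7]
top 1011 slope deg 0.02 X [-37.  109.4] Y [-24.8  21.7] Z at x=-40,0,100 [62.1 62.1 62.1]
tab 0  
bridge 0
```

View pics/s4.png

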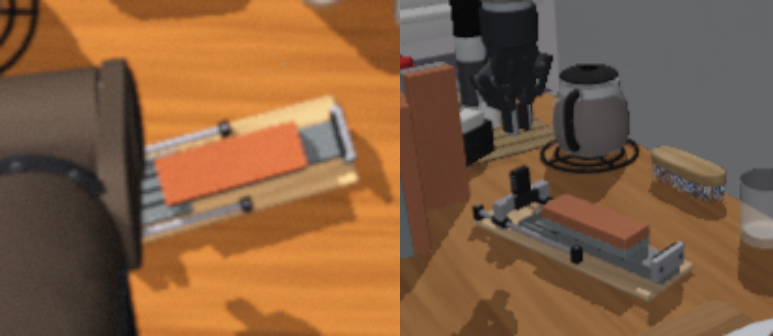

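The stone lies flat at z=62.1 (top crop (230,160)), straight and centred to 1.5 mm. Next, locate the tab from the first frames.

```bash
python3 - <<'E'
from h import *
for n in("top","scene"):
    D=np.load(n+".npz"); P=cloud(n,D["d"],calib(n)); X=(P-O)@HX; Y=(P-O)@HY; Z=P[:,:,2]
    for nm,m in(("tabtop",(Z>86)&(Z<95)&(X<-60)&(X>-140)&(abs(Y)<30)),("tabside",(Z>62)&(Z<86)&(X<-60)&(X>-140)&(abs(Y)<30)),("bridge",(Z>49)&(Z<58)&(X<-60)&(X>-140)&(abs(Y)<60))):
        if m.sum(): print(n,nm,m.sum(),np.percentile(X[m],[3,50,97]).round(1),np.percentile(Y[m],[3,97]).round(1))
st()
E
```

```text
top tabtop 56 [-111.2 -104.6  -98.4] [-12.6  13. ]
top tabside 21 [-110.  -100.4  -97.6] [-14.8  15.9]
top bridge 201 [-112.9 -102.1  -92.5] [-46.2  46.2]
scene tabtop 38 [-109.6 -102.5  -96.7] [-15.   11.9]
scene tabside 89 [-110.1  -99.9  -96.6] [-15.6  13.2]
scene bridge 106 [-111.8  -98.9  -91.8] [-49.1  21.9]
t 10.1 tcp [460.  130.7 148.2] hold [-9.620e+01 -1.000e-01  1.482e+02] yaw err -0.16 F hold [-0.1  0.4 -0.1] w 11.5 gf 0.0 q [ 0.14  0.4   2.    0.    0.74 -0.17]
```

Emit:
{"name": "arm_command", "arguments": {"series": [[30,0,0,0,1],[56,0,0,0,1],[56,0,40,0,1],[56,0,80,0,1],[56,0,86,0,1]]}}

```text
t: 10.72
tcp_pos: [443.1, 181.9, 60.3]
tcp_rot: [[-0.299, 0.954, -0.004], [0.954, 0.299, -0.001], [0.0, -0.004, -1.0]]
force: [0.9, -0.4, 0.2]
grip_width: 0.1
grip_force: 0.0
```

```bash
python3 -c "
from h import *
st()"
```

```text
t 10.72 tcp [443.1 181.9  60.3] hold [-150.2   -0.8   60.3] yaw err 0.1 F hold [0.7 0.7 0.2] w 0.1 gf 0.0 q [ 0.25  0.56  2.07  0.    0.52 -0.05]
```

Emit:
{"name": "arm_command", "arguments": {"series": [[-15,0.5,0,0,1],[-25,0.5,0,0,1],[-30,0.5,0,0,1],[-35,0.5,0,0,1],[-40,0.5,0,0,1]]}}

```text
t: 11.35
tcp_pos: [456.6, 145.4, 63.3]
tcp_rot: [[-0.3, 0.954, 0.002], [0.954, 0.3, 0.001], [0.0, 0.002, -1.0]]
force: [-1.2, 8.3, 3.8]
grip_width: -0.2
grip_force: 4.2
```

```bash
python3 -c "
from h import *
st()"
```

```text
t 11.35 tcp [456.6 145.4  63.3] hold [-111.2    1.1   63.3] yaw err 0.03 F hold [-8.2  1.4  3.8] w -0.2 gf 4.2 q [ 0.17  0.55  2.07  0.    0.52 -0.14]
```

Emit:
{"name": "arm_command", "arguments": {"series": [[-5,0,0,0,1],[-10,0,0,0,1],[-15,0,0,0,1],[-20,0,0,0,1],[-25,0,0,0,1]]}}

```text
t: 11.98
tcp_pos: [464.1, 121.5, 63.3]
tcp_rot: [[-0.3, 0.954, 0.002], [0.954, 0.3, 0.001], [0.0, 0.002, -1.0]]
force: [-1.0, 7.7, 4.4]
grip_width: -0.0
grip_force: 4.2
```

```bash
python3 -c "
from h import *
st()"; python3 tilt.py
```

```text
t 11.97 tcp [464.1 121.5  63.3] hold [-86.2   1.1  63.3] yaw err 0.02 F hold [-7.6  1.4  4.4] w -0.0 gf 4.2 q [ 0.12  0.55  2.07  0.    0.52 -0.19]
t 11.97 tcp [464.1 121.5  63.3] hold [-86.2   1.1  63.3] yaw err 0.02 F hold [-7.6  1.4  4.4] w -0.0 gf 4.2 q [ 0.12  0.55  2.07  0.    0.52 -0.19]
scene 848 slope deg -1.0 X [-37.4 111.5] Y [-26.7  20.4] Z at x=-40,0,100 [61.  60.3 58.6]
top 951 slope deg -0.13 X [-32.8 109.4] Y [-24.8  21.5] Z at x=-40,0,100 [62.1 62.  61.8]
```

Emit:
{"name": "arm_command", "arguments": {"series": [[-4,0,0,0,1],[-8,0,0,0,1],[-12,0,0,0,1],[-16,0,0,0,1],[-20,0,0,0,1]]}}

```text
t: 12.7
tcp_pos: [469.9, 102.6, 63.2]
tcp_rot: [[-0.3, 0.954, 0.002], [0.954, 0.3, 0.001], [0.0, 0.002, -1.0]]
force: [-1.2, 11.0, 5.2]
grip_width: -0.1
grip_force: 5.5
```

Emit:
{"name": "arm_command", "arguments": {"series": [[-3,0,0,0,1],[-6,0,0,0,1],[-9,0,0,0,1],[-12,0,0,0,1],[-15,0,0,0,1]]}}

```text
t: 13.32
tcp_pos: [474.4, 88.4, 63.2]
tcp_rot: [[-0.3, 0.954, 0.002], [0.954, 0.3, 0.001], [0.0, 0.002, -1.0]]
force: [-0.7, 11.6, 6.5]
grip_width: -0.0
grip_force: 5.2
```

```bash
python3 tilt.py
```

```text
t 13.32 tcp [474.4  88.4  63.2] hold [-51.5   1.   63.2] yaw err 0.02 F hold [-11.3   2.8   6.5] w -0.0 gf 5.2 q [ 0.05  0.55  2.06  0.    0.52 -0.26]
scene 852 slope deg -0.98 X [-18.7 129.2] Y [-26.7  20. ] Z at x=-40,0,100 [61.6 60.9 59.2]
top 773 slope deg 0.33 X [  8.4 127.8] Y [-24.9  20.5] Z at x=-40,0,100 [61.4 61.6 62.2]
```

Emit:
{"name": "arm_command", "arguments": {"series": [[-3,0,0,0,1],[-6,0,0,0,1],[-9,0,0,0,1],[-12,0,0,0,1],[-14,0,0,0,1]]}}

```text
t: 14.05
tcp_pos: [478.6, 75.0, 63.2]
tcp_rot: [[-0.3, 0.954, 0.002], [0.954, 0.3, 0.001], [0.0, 0.002, -1.0]]
force: [-0.2, 10.5, 5.3]
grip_width: 0.1
grip_force: 5.2
```

Emit:
{"name": "arm_command", "arguments": {"series": [[-1,0,0,0,1],[-2,0,0,0,1],[-2,0,0,0,1]]}}

```text
t: 14.42
tcp_pos: [479.3, 73.1, 63.2]
tcp_rot: [[-0.3, 0.954, 0.002], [0.954, 0.3, 0.001], [0.0, 0.002, -1.0]]
force: [-1.0, 9.0, 4.4]
grip_width: -0.2
grip_force: 4.4
```

```bash
python3 tilt.py
```

```text
t 14.43 tcp [479.3  73.1  63.2] hold [-35.5   1.   63.2] yaw err 0.02 F hold [-8.9  1.7  4.4] w -0.2 gf 4.4 q [ 0.01  0.56  2.06  0.    0.53 -0.29]
scene 887 slope deg -1.02 X [ -3.6 145.3] Y [-26.5  20. ] Z at x=-40,0,100 [61.8 61.1 59.3]
top 743 slope deg 0.24 X [ 27.5 143.9] Y [-24.9  20.2] Z at x=-40,0,100 [61.6 61.8 62.2]
```

About 4 mm remain. I'll go on in 0.5–1 mm steps and watch the force.

Emit:
{"name": "arm_command", "arguments": {"series": [[-1,0,0,0,1],[-2,0,0,0,1],[-2.5,0,0,0,1]]}}

```text
t: 14.9
tcp_pos: [479.9, 70.8, 63.2]
tcp_rot: [[-0.3, 0.954, 0.002], [0.954, 0.3, 0.001], [0.0, 0.002, -1.0]]
force: [-1.1, 11.3, 6.2]
grip_width: 0.2
grip_force: 5.1
```

Emit:
{"name": "arm_command", "arguments": {"series": [[-0.5,0,0,0,1],[-1,0,0,0,1]]}}

```text
t: 15.15
tcp_pos: [480.2, 69.9, 63.2]
tcp_rot: [[-0.3, 0.954, 0.002], [0.954, 0.3, 0.001], [0.0, 0.002, -1.0]]
force: [-0.4, 10.1, 5.1]
grip_width: -0.2
grip_force: 5.1
```

```bash
python3 tilt.py
```

```text
t 15.15 tcp [480.2  69.9  63.2] hold [-32.1   0.9  63.2] yaw err 0.02 F hold [-9.8  2.6  5.1] w -0.2 gf 5.1 q [ 0.01  0.56  2.06  0.    0.53 -0.3 ]
scene 862 slope deg -0.76 X [  0.6 148.6] Y [-26.6  20.4] Z at x=-40,0,100 [61.6 61.1 59.8]
top 730 slope deg -0.02 X [ 30.3 146.8] Y [-24.9  19.8] Z at x=-40,0,100 [62.1 62.1 62.1]
```

Emit:
{"name": "arm_command", "arguments": {"series": [[-0.5,0,0,0,1],[-1,0,0,0,1]]}}

```text
t: 15.5
tcp_pos: [480.5, 68.9, 63.2]
tcp_rot: [[-0.3, 0.954, 0.002], [0.954, 0.3, 0.001], [0.0, 0.002, -1.0]]
force: [-1.4, 10.9, 4.5]
grip_width: -0.1
grip_force: 5.1
```

Emit:
{"name": "arm_command", "arguments": {"series": [[-0.4,0,0,0,1],[-0.8,0,0,0,1]]}}

```text
t: 15.75
tcp_pos: [480.8, 68.1, 63.2]
tcp_rot: [[-0.3, 0.954, 0.002], [0.954, 0.3, 0.001], [0.0, 0.002, -1.0]]
force: [-0.2, 10.8, 4.7]
grip_width: 0.2
grip_force: 5.1
```

```bash
python3 tilt.py
```

```text
t 15.75 tcp [480.8  68.1  63.2] hold [-30.3   0.9  63.2] yaw err 0.01 F hold [-10.4   3.1   4.7] w 0.2 gf 5.1 q [ 0.    0.56  2.06  0.    0.53 -0.3 ]
scene 822 slope deg -0.43 X [  2.3 149.6] Y [-26.7  20.6] Z at x=-40,0,100 [61.3 61.  60.3]
top 724 slope deg 0.28 X [ 32.9 148.6] Y [-24.8  19.7] Z at x=-40,0,100 [61.5 61.7 62.2]
```

Emit:
{"name": "arm_command", "arguments": {"series": [[-0.4,0,0,0,1],[-0.8,0,0,0,1],[-0.8,0,0,0,1]]}}

```text
t: 16.23
tcp_pos: [481.0, 67.4, 63.2]
tcp_rot: [[-0.3, 0.954, 0.002], [0.954, 0.3, 0.001], [0.0, 0.002, -1.0]]
force: [-0.3, 10.2, 5.4]
grip_width: -0.0
grip_force: 4.9
```

Emit:
{"name": "arm_command", "arguments": {"series": [[-0.4,0,0,0,1],[-0.4,0,0,0,1],[-0.4,0,0,0,1]]}}

```text
t: 16.6
tcp_pos: [481.1, 67.0, 63.2]
tcp_rot: [[-0.3, 0.954, 0.002], [0.954, 0.3, 0.001], [0.0, 0.002, -1.0]]
force: [-0.9, 11.2, 4.6]
grip_width: -0.0
grip_force: 5.3
```

```bash
python3 tilt.py
```

```text
t 16.6 tcp [481.1  67.   63.2] hold [-29.1   0.9  63.2] yaw err 0.02 F hold [-10.9   2.6   4.6] w -0.0 gf 5.3 q [ 0.    0.56  2.05  0.    0.53 -0.3 ]
scene 795 slope deg -0.49 X [  3.3 149.7] Y [-26.8  20. ] Z at x=-40,0,100 [61.6 61.2 60.4]
top 715 slope deg 0.2 X [ 36.2 149. ] Y [-24.8  19.9] Z at x=-40,0,100 [61.6 61.7 62.1]
```

Emit:
{"name": "arm_command", "arguments": {"series": [[-0.4,0,0,0,1],[-0.8,0,0,0,1],[-0.8,0,0,0,1]]}}

```text
t: 17.08
tcp_pos: [481.3, 66.5, 63.2]
tcp_rot: [[-0.3, 0.954, 0.002], [0.954, 0.3, 0.001], [0.0, 0.002, -1.0]]
force: [-2.2, 13.5, 5.9]
grip_width: 0.4
grip_force: 6.4
```

```bash
python3 tilt.py
```

```text
t 17.07 tcp [481.3  66.5  63.2] hold [-28.5   0.9  63.2] yaw err 0.02 F hold [-13.5   2.    5.9] w 0.4 gf 6.4 q [ 0.    0.56  2.05  0.    0.53 -0.31]
scene 780 slope deg -0.37 X [  3.1 149.7] Y [-26.9  20.2] Z at x=-40,0,100 [61.4 61.1 60.5]
top 714 slope deg -0.04 X [ 35.6 149.1] Y [-24.8  19.9] Z at x=-40,0,100 [62.4 62.3 62.3]
```

Emit:
{"name": "arm_command", "arguments": {"series": [[-0.5,0,0,0,1],[-0.5,0,0,0,1]]}}

```text
t: 17.42
tcp_pos: [481.4, 66.1, 63.2]
tcp_rot: [[-0.3, 0.954, 0.002], [0.954, 0.3, 0.001], [0.001, 0.002, -1.0]]
force: [-0.4, 13.7, 6.1]
grip_width: -0.2
grip_force: 7.1
```

```bash
python3 tilt.py
```

```text
t 17.43 tcp [481.4  66.1  63.2] hold [-28.1   0.9  63.2] yaw err 0.02 F hold [-13.2   3.7   6.1] w -0.2 gf 7.1 q [-0.    0.56  2.05  0.    0.53 -0.31]
scene 773 slope deg -0.25 X [  3.4 149.8] Y [-26.6  20.2] Z at x=-40,0,100 [61.1 61.  60.5]
top 702 slope deg 0.09 X [ 36.4 148.9] Y [-24.8  20.1] Z at x=-40,0,100 [61.9 61.9 62.1]
```

Emit:
{"name": "arm_command", "arguments": {"series": [[-0.4,0,0,0,1],[-0.8,0,0,0,1],[-0.8,0,0,0,1]]}}

```text
t: 17.9
tcp_pos: [481.6, 65.5, 63.2]
tcp_rot: [[-0.3, 0.954, 0.002], [0.954, 0.3, 0.001], [0.001, 0.002, -1.0]]
force: [-2.0, 16.4, 5.6]
grip_width: -0.2
grip_force: 8.3
```

```bash
python3 tilt.py
```

```text
t 17.9 tcp [481.6  65.5  63.2] hold [-27.6   0.9  63.2] yaw err 0.02 F hold [-16.3   3.    5.6] w -0.2 gf 8.3 q [-0.    0.56  2.05  0.    0.53 -0.31]
scene 781 slope deg -0.36 X [  3.6 149.6] Y [-26.7  19.9] Z at x=-40,0,100 [61.4 61.1 60.5]
top 700 slope deg 0.05 X [ 37.1 148.8] Y [-24.6  19.8] Z at x=-40,0,100 [62.  62.  62.1]
```

About 8 N now presses through the pad and the stone is home. Back away.

Emit:
{"name": "arm_command", "arguments": {"series": [[3,0,0,0,1],[12,0,0,0,1],[30,0,-30,0,1],[40,0,-85,0,1],[80,0,-120,0,1]]}}

```text
t: 18.62
tcp_pos: [457.7, 140.8, 184.4]
tcp_rot: [[-0.299, 0.954, 0.002], [0.954, 0.299, 0.0], [-0.001, 0.002, -1.0]]
force: [0.4, -0.3, -0.6]
grip_width: -0.0
grip_force: 0.0
```

Emit:
{"name": "arm_command", "arguments": {"series": [[50,0,0,0,1],[90,0,0,0,1],[90,0,0,0,1],[90,0,0,0,1]]}}

```text
t: 19.12
tcp_pos: [430.2, 226.5, 182.1]
tcp_rot: [[-0.301, 0.954, 0.0], [0.954, 0.301, -0.0], [-0.0, 0.0, -1.0]]
force: [-1.0, -0.0, -0.2]
grip_width: 0.2
grip_force: 0.0
```

```bash
python3 tilt.py; python3 - <<'E'
from h import *
im,_=robot.grab_frame("top"); im2,_=robot.grab_frame("scene")
cv2.imwrite("pics/s5.png",np.hstack([cv2.resize(im[100:270,215:420],(420,348)),cv2.resize(im2[150:290,230:400],(373,348))])[:,:,::-1])
E
```

```text
t 19.12 tcp [430.2 226.5 182.1] hold [-196.5    0.3  182.1] yaw err -0.03 F hold [-0.3 -0.9 -0.2] w 0.2 gf 0.0 q [ 0.35  0.36  1.95 -0.    0.83  0.04]
scene 778 slope deg -0.38 X [  3.3 149.6] Y [-26.5  20. ] Z at x=-40,0,100 [61.5 61.2 60.6]
top 992 slope deg 0.2 X [  2.3 148.4] Y [-24.7  21. ] Z at x=-40,0,100 [61.6 61.7 62.1]
```

View pics/s5.png

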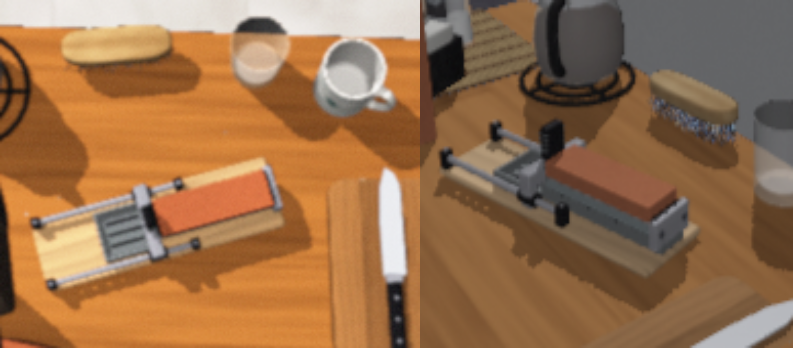

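The stone lies between the jaw (left crop (150,220)) and the end stop (275,190). It is flat and straight, the bystanders are where they were, and the arm is clear. Handing in.

```bash
python3 -c "
from rig import robot
print(robot.hand_in())"
```

```text
the job is handed in; nothing more can be done
None
```

I tipped the whetstone gently onto the bed, slid it home with the jaw and clamped it against the end stop at an estimated 5–8 N. The arm is clear and the job was handed in at about 19 s; no verdict came back.

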